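# Dispense a milling ball into a pot from the twist-lock stack

## Robot

A 6-joint arm with a two-finger parallel gripper is mounted at the origin on the work surface. World frame = base frame: x ahead of the robot, y to its left, z up, the work surface at z = 0. Lengths are in m, angles in rad, forces in N, time in s.
With the tool pointing down it reaches from about 0.3 to 0.875 m from the base axis. Payload 6.4 kg.
Tool frame: the origin (TCP) lies on the centre line of the jaws, within the pads' length; the fingertips stand 25 mm ahead of it and the grasp point (between the pads) lies 6 mm ahead of it; z points along the fingers, y is the line along which they close (so a half turn about z gives the same grasp; the last joint's range is limited). The gripper opens to 88 mm and grips with 3 to 60 N. Pads are 18 mm wide; open, the fingers measure 123 mm over their backs; the gripper's body (75 mm by 187 mm) begins 45 mm behind the grasp point.
Start: joints at [1.054, 0.181, 1.607, -0, 1.354, -0.206], TCP at [0.176, 0.547, 0.264] pointing down, gripper open.
Joint ranges: [-2.99, 2.99], [-0.89, 2.07], [0.3, 2.58], [-1.14, 4.28], [0, 2.63], [-3.12, 3.12]. Speed limits (rad/s): [2.57, 2.57, 3.01, 3.14, 3.14, 3.14].

## Interface

Orientations are given as a unit quaternion [w, x, y, z].
In Python, from rig import state, read_camera, finish_job gives the robot as it stands.
- The arm moves only by the tool move_arm, never from a script. Its argument "moves" is a list of rows, each a list of 5 numbers: the closure, from 0 (fully open) to 1 (shut), then the shift along the world's x, y, z as a fraction of full scale, then the turn about the world's z as a fraction of full scale. A call has 1 to 10 rows; each row is the pose to reach, as a shift and turn from the pose commanded when the call began; what a row does not reach only later rows make up. Full scale, the value 1, is 1000 mm for a shift and 90 degrees for a turn. A row lasts 1/8 s, in which the tool goes at most 62.5 mm and 10.7 degrees, less where a joint would pass 70% of its speed; a pose out of reach is approached as far as the arm can. A call with a number of a shift or a turn outside -1 to 1 is refused whole. A call with a gripper value outside its range is refused whole. The fingers move at their own pace and stop on an object; the grip force is fixed at half the most. Time passes only in rows, so rows that repeat a pose let the fingers close. It gives the time, the measured TCP pose, the force, the opening and the grip force at its end, in the units of the state.
- state(): the state, without advancing time (a new reading comes with each control period).
- read_camera(name): name is "scene" or "top"; returns a dict with "img" (420x560x3 uint8, red, green, blue), "depth" (420x560 float32, m along the optical axis (not along the pixel's ray), 0 where there is no reading), "K" (3x3 intrinsics, pixels), "extrinsics" (4x4, takes a point from world to camera coordinates). Camera axes: x right, y up, looking along -z (the intrinsics and any distortion apply to the point x, -y, -z); pixel columns grow to the right and rows downward; lengths in m; the calibration is good to about 2 mm. A picture is of the moment at which its call begins.
- finish_job(): hands the job in; it is judged then, once.
The state is a dict: "clock": time; "joint_positions": joint angles; "joint_velocities": joint speeds; "joint_torque": joint torques, N m; "position": TCP position; "tool_rot": TCP orientation; "ft_force": force on the tool from outside, world axes, zero at the start; "moment": the same for the moment, N m; "finger_gap": finger opening in m; "grip_force": force on a finger pad.
Only numpy, scipy, OpenCV 4.12 (cv2) and the standard library are available. Lean on these libraries where they do the work, as an engineer would, in place of code of your own. Each camera call takes 0.05 s, during which the arm holds its last target. There are 200 camera calls.

## Task

Take the top blue pot off its stack (it is locked on: turn it before lifting, do not wrench it) and stand it upright on the yellow ring in front of the green dispenser's chute. Then push the dispenser's red plunger gently all the way down until it is felt to come up hard against its stop, keep it down until the white ball has rolled out into the pot, and let the plunger come back up. Leave the pot on the ring with the ball in it and the other things on the table where they are.

Things in the scene. Friction and masses are not known exactly. Their poses are not given: they have to be found in the camera images.
- stack: Fixed stack of two blue pots, 66 mm diameter, on a round wooden foot (120 mm diameter). Origin at the centre of its underside, on the table; z up. Its mouth (rim 117 mm above the table, inner diameter 62 mm) holds the foot of the loose top pot. Two white lips, 25 mm wide, reach inwards from the rim on its +x and -x sides; the top pot's two lugs lie under them.
- pot_mid (a point): Centre (half-way up) of the loose top pot: blue, open at the top, 75 mm high, about 70 g, outer diameter 66 mm, wall 3 mm, on a foot 46 mm across and 18 mm high. On the stack its foot is sunk into the pot below: underside 100 mm, rim 175 mm above the table; grip the straight wall between 118 and 175 mm. z up along its axis. Two lugs on its foot point along +x and -x, a white stripe above each.
- pot_floor (a point): Middle of the pot's inner floor, 22 mm above its underside; axes as pot_mid. How it unlocks: at the start the lugs are within 0.2 rad of the lips and block lifting after 2 mm; turned either way until pot x is 0.75 to 2.39 rad from stack x it lifts freely (20 mm up is clear). It turns with little friction. Over 40 N between pot and stack is wrenching.
- spot (a point): Centre of the yellow ring (72 mm diameter) on the dispenser's base plate, 5 mm above the table: where the pot must stand, within about 10 mm, to catch the ball. z up; +x points to the dispenser's column. The plate is 260 by 130 mm and reaches 52 mm from here to -x. The green column (80 by 90 mm, 170 mm high) begins 118 mm from here to +x; a clear ball tube 153 mm high stands at its +y side.
- chute_end (a point): Middle of the lower end of the open steel chute's floor, 122 mm above the table and 48 mm from spot to +x. The chute is 38 mm wide, its side walls stand 18 mm above its floor, and it rises to the column at 22 degrees. A red gate across it holds the ball back; pressing the plunger home sinks the gate.
- plunger_top (a point): Centre of the flat top (48 mm across) of the red knob of the vertical sprung plunger; at rest 252 mm above the table, 158 mm from spot to +x. Push straight down. Spring 2.5 to 5.5 N; after 20 to 40 mm (set inside, unseen, varies) a trip adds 4 to 7 N for the last 8 mm, then a solid stop. Only near the stop is the ball freed. 15 to 20 N pushes it home; over 50 N damages it.
- plunger (a joint): Stroke of the plunger: 0 up (rest), grows as it is pushed down, m. It springs back up when let go.
- ball_center (a point): Centre of the white porcelain milling ball, 24 mm diameter, 20 g, waiting in the chute behind the red gate; freed, it rolls out over the chute's end within half a second and flies into a pot on the ring.
- jar_mid (a point): Bystander near the stack: glass jar, 68 mm diameter, 95 mm high; point on its axis 50 mm up. Leave alone.
- clay_mid (a point): Bystander near the stack: brown clay block 60 by 90 by 50 mm; its centre. Leave alone.
- loop_mid (a point): Bystander beside the dispenser: yellow-handled brush 160 mm long lying flat; a point near its middle. Leave alone.
- pin_mid (a point): Bystander: wooden rolling pin, 300 mm long, 48 mm diameter, lying along its y axis; its centre. Leave alone.
- mug_mid (a point): Bystander: white mug, 80 mm diameter, 90 mm high; its centre. Leave alone.
- flask_mid (a point): Bystander: white plastic bottle, 66 mm diameter, 170 mm high; its axis 80 mm up. Leave alone.

How it is judged:
By the outcome, as a careful person would: the job done as asked, in the order asked, and still so for the second after the job is handed in, with the robot touching nothing.
It also fails if it takes over 61 s, if anything falls off the work surface, if the arm or the gripper's body presses on something with over 40 N, if the wrist force passes 120 N, or if a joint passes its speed limit or range.

## Working session

There is one attempt and no reset: what is moved stays moved. The work goes in short steps, Python scripts to look and compute and a tool call to move; the robot and the scene stay as the last step left them, time stands still between calls to the robot, and variables do not carry over. Pictures are saved under pics/ and viewed, at most 10 in all, crops included, and the job is handed in when it is done.

Besides the shell and the picture viewer there is one more tool, called after ">>>" in YAML: its name, and indented under it one key for each argument. move_arm: Moves the arm, as the interface text tells. Shift numbers are shares of 1000 mm and turn numbers shares of 90 degrees, none past 1 either way. Its arguments: {"type":"object","properties":{"moves":{"type":"array"}},"required":["moves"]}

```bash
mkdir -p pics; ls
cat > h.py <<'E'
import numpy as np, cv2
from rig import state, read_camera, finish_job
def snap(n,f):
    c=read_camera(n); np.savez(f'pics/{f}.npz',**c); cv2.imwrite(f'pics/{f}.png',c['img'][:,:,::-1]); return c
def load(f): return np.load(f'pics/{f}.npz')
def world(c):
    d=c['depth'];K=c['K'];v,u=np.indices(d.shape)
    p=np.stack([(u-K[0,2])/K[0,0]*d,-(v-K[1,2])/K[1,1]*d,-d,np.ones_like(d)],-1)
    w=(p@np.linalg.inv(c['extrinsics']).T)[...,:3]; w[d==0]=np.nan; return w
E
python3 - <<'E'
from h import *
for n in('scene','top'):
    c=snap(n,n+'0'); print(n,c['K'].tolist(),np.round(np.linalg.inv(c['extrinsics'])[:3],3).tolist())
a=[cv2.imread(f'pics/{n}0.png') for n in('scene','top')]
s=state(); print({k:np.round(v,3).tolist() for k,v in s.items()})
E
```

```text
pics
scene [[425.4765532865442, 0.0, 279.4978968966014], [0.0, 425.4765532865442, 202.14986851579224], [0.0, 0.0, 1.0]] [[-0.086, -0.65, 0.755, 1.382], [0.996, -0.046, 0.074, 0.103], [-0.013, 0.759, 0.651, 0.856]]
top [[431.85823870675716, 0.0, 283.42225914477535], [0.0, 431.85823870675716, 211.45345245280188], [0.0, 0.0, 1.0]] [[-0.026, 0.985, -0.171, 0.398], [-0.999, -0.029, -0.014, -0.009], [-0.018, 0.171, 0.985, 1.186]]
{'clock': 0.1, 'joint_positions': [1.054, 0.181, 1.608, 0.0, 1.354, -0.206], 'joint_velocities': [-0.0, -0.001, -0.002, 0.001, 0.002, -0.0], 'joint_torque': [0.002, -43.482, -34.27, 0.07, 0.034, -0.0], 'position': [0.176, 0.547, 0.263], 'tool_rot': [-0.0, 0.155, 0.988, -0.001], 'ft_force': [-0.161, -0.574, 0.121], 'moment': [-0.029, -0.009, -0.017], 'grip_force': 0.0, 'finger_gap': 0.088}
```

View pics/scene0.png

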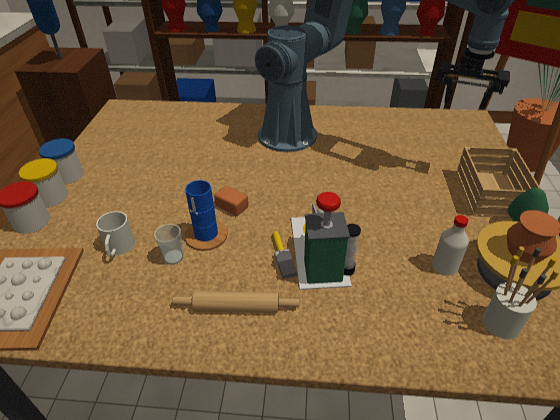

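View pics/top0.png

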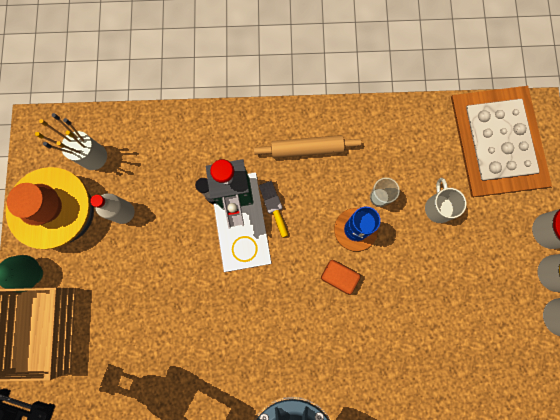

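The scene picture shows the pot stack at about (201,210), the dispenser with its plunger at (328,202), and the jar, clay and brush close by. The top picture has the pot at (365,222), the ring at (245,248), the knob at (222,170), the jar at (385,190) and the clay at (342,277). Next I'll measure and enlarge the crops.

Run:
```python
from h import *
def rep(n,m,zlo,zhi,W):
    z=W[...,2]; k=m&(z>zlo)&(z<zhi); P=W[k]
    (c,r)=cv2.minEnclosingCircle(P[:,:2].astype(np.float32)); print(n,len(P),'mean',P.mean(0).round(4),'med z',np.median(P[:,2]).round(4),'circ',np.round(c,4),round(r,4),'zmax',P[:,2].max().round(4))
for f in('top0','scene0'):
    c=load(f);W=world(c);h=cv2.cvtColor(c['img'],cv2.COLOR_RGB2HSV);H,S,V=h[...,0],h[...,1],h[...,2]
    X,Y=W[...,0],W[...,1]
    blue=(H>105)&(H<130)&(S>120)
    near=(X>.2)&(X<.75)
    stackm=near&(Y<-.1)&(Y>-.32)
    rep(f+' pot rim',blue&stackm,.168,.185,W)
    rep(f+' pot wall',blue&stackm,.12,.17,W)
    red=((H<5)|(H>174))&(S>180)
    rep(f+' knob',red&near&(abs(Y-.1)<.15),.24,.27,W)
    yel=(H>22)&(H<32)&(S>120)&(V>150)
    rep(f+' ring',yel&(X>.2)&(X<.42)&(Y>.02)&(Y<.2),-.01,.02,W)
    rep(f+' jar+',~blue&(X>.45)&(X<.6)&(Y<-.2)&(Y>-.36),.07,.11,W)
c=load('top0');i=cv2.imread('pics/top0.png');
a=cv2.resize(i[190:270,320:420],None,fx=5,fy=5,interpolation=cv2.INTER_CUBIC); 
b=cv2.resize(cv2.imread('pics/scene0.png')[170:260,160:230],(311,400),interpolation=cv2.INTER_CUBIC);cv2.imwrite('pics/crop1.png',np.hstack([a[:, :480],b]))
W=world(c)
for u,v in[(245,248),(222,170),(237,270),(270,263),(218,268),(232,208),(233,222)]: print(u,v,W[v,u].round(4))
```

```text
top0 pot rim 111 mean [ 0.5472 -0.1891  0.174 ] med z 0.1744 circ [ 0.5475 -0.1892] 0.0327 zmax 0.1775
top0 pot wall 532 mean [ 0.5514 -0.1925  0.1328] med z 0.1239 circ [ 0.5466 -0.1885] 0.0328 zmax 0.1699
top0 knob 419 mean [0.6568 0.1394 0.2512] med z 0.2516 circ [0.6588 0.1399] 0.0266 zmax 0.2567<stdin>:4: RuntimeWarning: Mean of empty slice.
  ret = um.true_divide(
  return _methods._mean(a, axis=axis, dtype=dtype,
  ret = ret.dtype.type(ret / rcount)
Traceback (most recent call last):
ValueError: zero-size array to reduction operation maximum which has no identity
```

```bash
python3 - 2>/dev/null <<'E'
from h import *
def rep(n,m,zlo,zhi,W):
    z=W[...,2]; k=m&(z>zlo)&(z<zhi); P=W[k]
    if len(P)<5: print(n,len(P)); return
    (c,r)=cv2.minEnclosingCircle(P[:,:2].astype(np.float32)); print(n,len(P),'mean',P.mean(0).round(4),'med z',np.median(P[:,2]).round(4),'circ',np.round(c,4),round(r,4),'zmax',P[:,2].max().round(4))
for f in('top0','scene0'):
    c=load(f);W=world(c);h=cv2.cvtColor(c['img'],cv2.COLOR_RGB2HSV);H,S,V=h[...,0],h[...,1],h[...,2]
    X,Y,Z=W[...,0],W[...,1],W[...,2]
    blue=(H>105)&(H<130)&(S>120)
    near=(X>.2)&(X<.8)
    stackm=near&(Y<-.1)&(Y>-.32)
    rep(f+' pot rim',blue&stackm,.168,.185,W)
    rep(f+' pot wall',blue&stackm,.12,.17,W)
    red=((H<5)|(H>174))&(S>180)
    rep(f+' knob',red&near&(abs(Y-.1)<.15),.24,.27,W)
    rep(f+' jar',~blue&(X>.5)&(X<.75)&(Y<-.19)&(Y>-.34),.08,.11,W)
    rep(f+' clay',(X>.3)&(X<.52)&(Y<-.05)&(Y>-.28),.035,.06,W)
    pl=(S<60)&(V>150)&(X>.35)&(X<.75)&(Y>0)&(Y<.2)&(Z<.02)
    P=W[pl]; r=cv2.minAreaRect(P[:,:2].astype(np.float32)); print('plate',r)
    rep(f+' roof',(X>.5)&(X<.8)&(Y>0)&(Y<.25)&~red,.155,.2,W)
c=load('top0');W=world(c)
for u,v in[(245,248),(245,237),(245,260),(233,248),(257,248),(222,170),(232,208),(233,222)]: print(u,v,W[v,u].round(4))
i=cv2.imread('pics/top0.png')
a=cv2.resize(i[200:265,325:395],(400,371),interpolation=cv2.INTER_CUBIC)
e=cv2.resize(i[155:275,190:300],(400,436),interpolation=cv2.INTER_CUBIC)[:400]
b=cv2.resize(cv2.imread('pics/scene0.png')[170:260,170:240],(311,400),interpolation=cv2.INTER_CUBIC)
o=np.zeros((400,800,3),np.uint8);o[:371,:400]=a;o[:,400:]=e;cv2.imwrite('pics/crop1.png',o);cv2.imwrite('pics/crop2.png',b)
E
```

```text
top0 pot rim 111 mean [ 0.5472 -0.1891  0.174 ] med z 0.1744 circ [ 0.5475 -0.1892] 0.0327 zmax 0.1775
top0 pot wall 532 mean [ 0.5514 -0.1925  0.1328] med z 0.1239 circ [ 0.5466 -0.1885] 0.0328 zmax 0.1699
top0 knob 419 mean [0.6568 0.1394 0.2512] med z 0.2516 circ [0.6588 0.1399] 0.0266 zmax 0.2567
top0 jar 195 mean [ 0.6378 -0.2626  0.0915] med z 0.0929 circ [ 0.6363 -0.2599] 0.0339 zmax 0.0994
top0 clay 802 mean [ 0.4211 -0.1383  0.0492] med z 0.0495 circ [ 0.4537 -0.1598] 0.0796 zmax 0.0567
plate ((0.5837493538856506, 0.10326860845088959), (0.2599356472492218, 0.18409964442253113), 8.41219425201416)
top0 roof 1064 mean [0.6439 0.1359 0.1694] med z 0.1707 circ [0.649  0.1452] 0.0733 zmax 0.1781
scene0 pot rim 126 mean [ 0.5508 -0.1892  0.1716] med z 0.1716 circ [ 0.5511 -0.1887] 0.0353 zmax 0.1766
scene0 pot wall 560 mean [ 0.5525 -0.1867  0.1481] med z 0.1491 circ [ 0.5501 -0.1898] 0.0357 zmax 0.17
scene0 knob 346 mean [0.667  0.1397 0.2489] med z 0.2499 circ [0.6623 0.14  ] 0.0276 zmax 0.2532
scene0 jar 271 mean [ 0.6375 -0.2594  0.0888] med z 0.09 circ [ 0.6169 -0.2465] 0.0591 zmax 0.1074
scene0 clay 450 mean [ 0.4293 -0.1363  0.0459] med z 0.0468 circ [ 0.4232 -0.1394] 0.0522 zmax 0.0522
plate ((0.5678432583808899, 0.08342433720827103), (0.32058387994766235, 0.15871687233448029), 17.101533889770508)
scene0 roof 1160 mean [0.6672 0.1404 0.1693] med z 0.1694 circ [0.6543 0.1394] 0.066 zmax 0.1997
245 248 [0.5044 0.1149 0.0057]
245 237 [0.5349 0.1148 0.0034]
245 260 [0.4716 0.1151 0.007 ]
233 248 [0.5058 0.1485 0.0007]
257 248 [0.5035 0.082  0.0059]
222 170 [0.6583 0.1388 0.2517]
232 208 [0.5877 0.1288 0.1626]
233 222 [0.5589 0.1313 0.1269]
```

View pics/crop1.png

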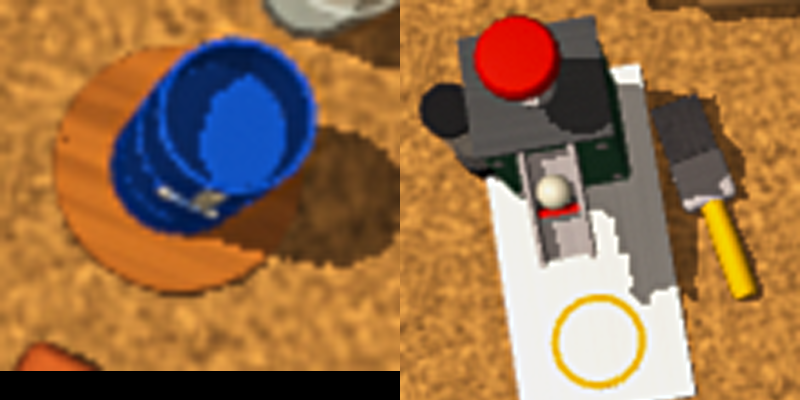

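View pics/crop2.png

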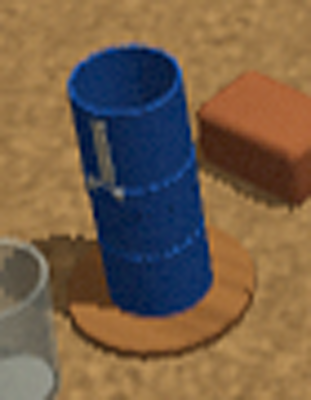

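The crops show the pot rim centred near (238,115) in the left crop, with a stripe and lip near (200,200). The ring is at (599,341) in the right crop, with the ball behind the red gate at (553,195). The scene crop shows the near stripe at (103,150).

Estimates from both views:

| Thing | Position (m) | Check |
|---|---|---|
| Pot | (0.549, -0.189), rim 0.174 | matches the given 175 mm |
| Spot | (0.504, 0.115) | from the top view only |
| Knob | (0.660, 0.140), top 0.251 | 158 mm from the spot, as given |

The dispenser's yaw is about 9°. I'll grasp with the jaw line at about 19°, turn +80° to about 99° (which also suits the placing), then lift.

>>> move_arm:
  moves:
    - [0,0.023,-0.046,0.005,-0.04]
    - [0,0.07,-0.138,0.02,-0.11]
    - [0,0.117,-0.23,0.03,-0.18]
    - [0,0.163,-0.322,0.04,-0.25]
    - [0,0.21,-0.414,0.04,-0.32]
    - [0,0.257,-0.506,0.04,-0.4]
    - [0,0.3,-0.6,0.04,-0.48]
    - [0,0.345,-0.68,0.04,-0.55]
    - [0,0.373,-0.736,0.04,-0.59]
    - [0,0.373,-0.736,0.04,-0.59]

```text
clock: 1.35
position: [0.4529, -0.0009, 0.3008]
tool_rot: [0.0, 0.581, 0.814, 0.0]
ft_force: [0.7, 1.1, 0.3]
finger_gap: 0.0879
grip_force: 0.0
```

>>> move_arm:
  moves:
    - [0,0.024,-0.047,0,0]
    - [0,0.048,-0.094,0,0]
    - [0,0.072,-0.141,0,0]
    - [0,0.096,-0.188,0,0]
    - [0,0.096,-0.188,0,0]
    - [0,0.096,-0.188,0,0]

```text
clock: 2.1
position: [0.5479, -0.1863, 0.3001]
tool_rot: [-0.001, 0.58, 0.815, 0.0]
ft_force: [-0.8, 0.5, 0.6]
finger_gap: 0.0875
grip_force: 0.0
```

>>> move_arm:
  moves:
    - [0,0.001,-0.003,-0.05,0]
    - [0,0.001,-0.003,-0.095,0]
    - [0,0.001,-0.003,-0.095,0]
    - [0,0.001,-0.003,-0.095,0]

```text
clock: 2.6
position: [0.5501, -0.1894, 0.2079]
tool_rot: [0.001, 0.58, 0.815, 0.0]
ft_force: [0.5, 0.6, 0.1]
finger_gap: 0.0882
grip_force: 0.0
```

Run:
```python
from h import *
c=snap('scene','s1');i=c['img'][:,:,::-1]
cv2.imwrite('pics/s1c.png',cv2.resize(i[90:250,130:270],(525,600),interpolation=cv2.INTER_CUBIC)); print(state()['position'])
```

```text
[ 0.55058044 -0.18986235  0.20856138]
```

View pics/s1c.png

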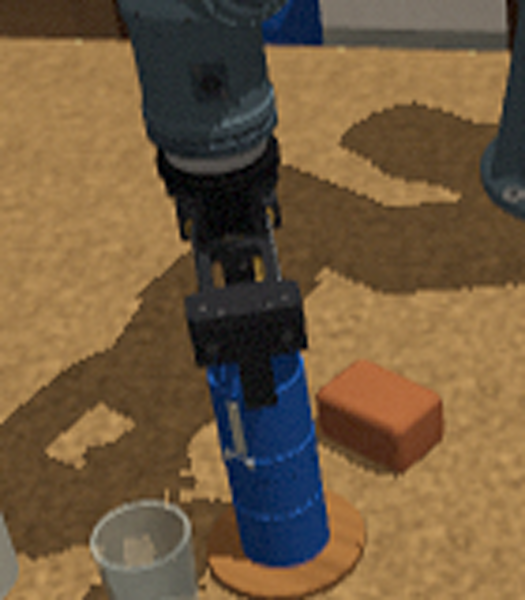

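The near finger, at (258,385) in the crop, stands just outside the pot's near wall and looks centred on the pot. I'll go down and close.

>>> move_arm:
  moves:
    - [0,-0.001,0,-0.02,0]
    - [0,-0.001,0,-0.04,0]
    - [0,-0.001,0,-0.052,0]
    - [0,-0.001,0,-0.052,0]
    - [0.15,-0.001,0,-0.052,0]
    - [0.2,-0.001,0,-0.052,0]
    - [0.22,-0.001,0,-0.052,0]
    - [0.22,-0.001,0,-0.052,0]

```text
clock: 3.65
position: [0.5485, -0.1899, 0.154]
tool_rot: [0.0, 0.58, 0.815, 0.0]
ft_force: [-0.3, -0.4, -0.5]
finger_gap: 0.0685
grip_force: 0.0
```

>>> move_arm:
  moves:
    - [0.24,0,0,0,0]
    - [0.25,0,0,0,0]
    - [0.26,0,0,0,0]
    - [0.26,0,0,0,0]

```text
clock: 4.15
position: [0.5484, -0.1899, 0.1538]
tool_rot: [-0.0, 0.58, 0.815, -0.0]
ft_force: [0.3, -0.2, 0.7]
finger_gap: 0.0651
grip_force: 0.2
```

>>> move_arm:
  moves:
    - [0.28,0,0,0,0]
    - [0.32,0,0,0,0]
    - [0.4,0,0,0,0]
    - [0.4,0,0,0,0]

```text
clock: 4.65
position: [0.5484, -0.1899, 0.1538]
tool_rot: [0.0, 0.58, 0.815, 0.0]
ft_force: [-0.1, -0.5, 0.2]
finger_gap: 0.0639
grip_force: 30.0
```

Gripped at 30 N with no side load. Now turn +80° gently.

>>> move_arm:
  moves:
    - [0.4,0,0,0,0.08]
    - [0.4,0,0,0,0.16]
    - [0.4,0,0,0,0.24]
    - [0.4,0,0,0,0.32]
    - [0.4,0,0,0,0.4]

```text
clock: 5.28
position: [0.5484, -0.1899, 0.1538]
tool_rot: [-0.0, 0.298, 0.955, 0.0]
ft_force: [0.6, -0.4, -0.0]
finger_gap: 0.064
grip_force: 30.0
```

>>> move_arm:
  moves:
    - [0.4,0,0,0,0.1]
    - [0.4,0,0,0,0.2]
    - [0.4,0,0,0,0.3]
    - [0.4,0,0,0,0.4]
    - [0.4,0,0,0,0.49]
    - [0.4,0,0,0,0.49]
    - [0.4,0,0,0,0.49]

```text
clock: 6.15
position: [0.5484, -0.1899, 0.1538]
tool_rot: [-0.0, -0.079, 0.997, 0.0]
ft_force: [0.2, 0.2, -1.4]
finger_gap: 0.0644
grip_force: 30.0
```

Run:
```python
from h import *
c=snap('scene','s2');i=c['img'][:,:,::-1]; t=snap('top','t2')['img'][:,:,::-1]
cv2.imwrite('pics/s2c.png',np.hstack([cv2.resize(i[130:250,170:250],(400,600),interpolation=cv2.INTER_CUBIC),cv2.resize(t[185:275,320:380],(400,600),interpolation=cv2.INTER_CUBIC)]))
s=state(); print(s['position'],s['ft_force'],s['moment'],s['tool_rot'])
```

```text
[ 0.54841649 -0.18988167  0.15377437] [-0.16170411  0.33801737 -0.1498603 ] [ 0.0392258  -0.02261374 -0.03176395] [-2.18917359e-05 -7.92520539e-02  9.96854608e-01  4.10817213e-05]
```

View pics/s2c.png

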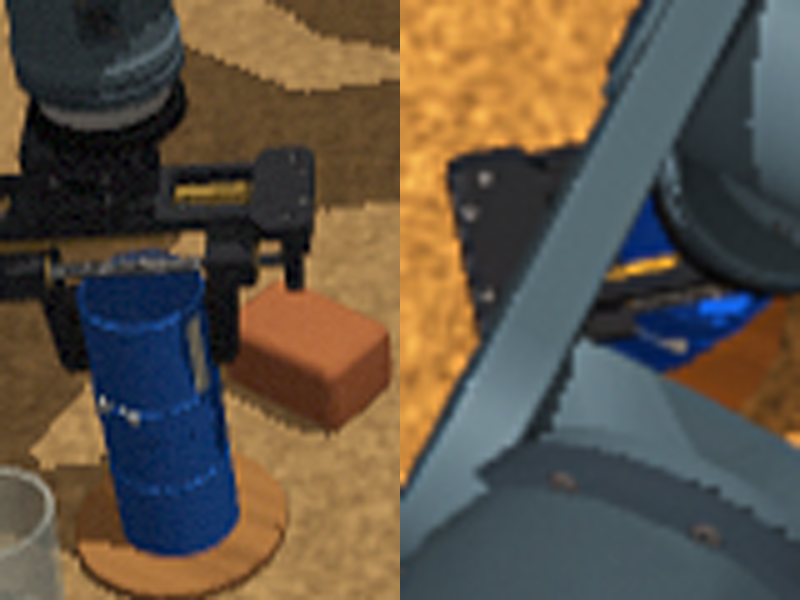

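The pot's stripe, now at (197,350) in the left crop, has turned away from the stack's lip at (120,410), so it is unlocked. I'll lift slowly and watch the force.

>>> move_arm:
  moves:
    - [0.4,0,0,0.003,0]
    - [0.4,0,0,0.006,0]
    - [0.4,0,0,0.008,0]
    - [0.4,0,0,0.008,0]

```text
clock: 6.75
position: [0.5486, -0.19, 0.1621]
tool_rot: [0.0, -0.08, 0.997, -0.0]
ft_force: [0.6, -0.9, -0.3]
finger_gap: 0.0646
grip_force: 30.0
```

>>> move_arm:
  moves:
    - [0.4,0,0,0.02,0]
    - [0.4,0,0,0.05,0]
    - [0.4,0,0.02,0.08,0]
    - [0.4,-0.015,0.06,0.08,0]
    - [0.4,-0.03,0.11,0.08,0]
    - [0.4,-0.05,0.16,0.08,0]
    - [0.4,-0.065,0.21,0.08,0]
    - [0.4,-0.08,0.26,0.08,0]
    - [0.4,-0.089,0.29,0.08,0]
    - [0.4,-0.089,0.298,0.08,0]

```text
clock: 8.0
position: [0.4587, 0.1096, 0.2419]
tool_rot: [0.0, -0.081, 0.997, 0.0]
ft_force: [1.0, -0.1, -0.4]
finger_gap: 0.0639
grip_force: 30.0
```

>>> move_arm:
  moves:
    - [0.4,0,0,-0.03,0]
    - [0.4,0,0,-0.08,0]
    - [0.4,0,0,-0.13,0]
    - [0.4,0,0,-0.155,0]
    - [0.4,0,0,-0.165,0]
    - [0.4,0,0,-0.165,0]
    - [0.4,0,0,-0.165,0]

```text
clock: 8.88
position: [0.4606, 0.1079, 0.0781]
tool_rot: [0.001, -0.08, 0.997, -0.0]
ft_force: [-0.2, 0.2, 0.0]
finger_gap: 0.0642
grip_force: 30.0
```

Run:
```python
from h import *
t=snap('top','t3')['img'][:,:,::-1]; i=snap('scene','s3')['img'][:,:,::-1]
cv2.imwrite('pics/t3c.png',np.hstack([cv2.resize(t[150:280,185:275],(415,600),interpolation=cv2.INTER_CUBIC),cv2.resize(i[140:290,260:355],(380,600),interpolation=cv2.INTER_CUBIC)]))
```

```text
(no output)
```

View pics/t3c.png

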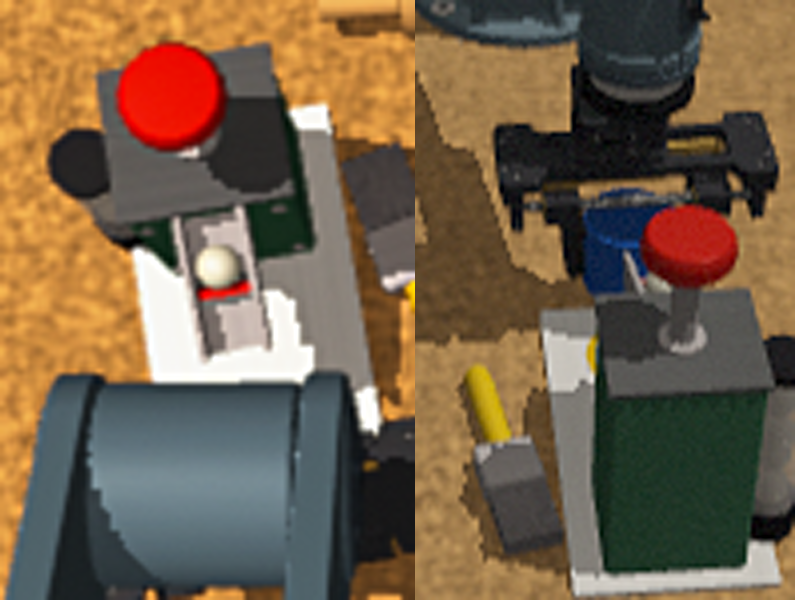

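The gripper is in front of the dispenser with the pot held level, and the wrist housing's front edge is near row 380 of the left crop. Before moving in I'll check the arm's clearance to the chute.

Run:
```python
from h import *
u=np.array([.988,.155]); 
for f,f0 in(('t3','top0'),('s3','scene0')):
    c=load(f);W=world(c);c0=load(f0);new=(np.abs(c['depth']-c0['depth'])>.02)&(c['depth']>0)
    s=(W[...,:2]-[.504,.115])@u; n=(W[...,:2]-[.504,.115])@np.array([-.155,.988]); z=W[...,2]
    for a in np.arange(.03,.42,.03):
        k=new&(z>a)&(z<=a+.03)&(np.abs(n)<.15)
        if k.sum()>3: print(f,round(a,2),k.sum(),'s max',np.percentile(s[k],99).round(3),'n',n[k].min().round(3),n[k].max().round(3))
```

```text
t3 0.12 141 s max 0.09 n -0.084 0.078
t3 0.15 430 s max 0.123 n -0.094 0.087
t3 0.33 27 s max -0.041 n -0.068 0.053
t3 0.36 580 s max 0.007 n -0.068 0.059
t3 0.39 2341 s max -0.003 n -0.066 0.06
t3 0.42 725 s max -0.035 n -0.057 0.065
s3 0.03 76 s max 0.196 n -0.122 0.074
s3 0.06 234 s max -0.006 n -0.049 0.037
s3 0.09 118 s max 0.143 n -0.12 0.113
s3 0.12 511 s max -0.006 n -0.09 0.09
s3 0.15 836 s max -0.006 n -0.094 0.112
s3 0.18 196 s max -0.005 n -0.14 0.045
s3 0.21 289 s max -0.003 n -0.139 0.037
s3 0.24 513 s max -0.003 n -0.143 0.122
s3 0.27 844 s max -0.004 n -0.146 0.15
s3 0.3 799 s max -0.003 n -0.147 0.15
s3 0.33 779 s max 0.011 n -0.146 0.15
s3 0.36 920 s max 0.012 n -0.141 0.149
s3 0.39 985 s max 0.0 n -0.066 0.149
s3 0.42 685 s max -0.037 n -0.057 0.15
```

Clearances are fine: the body's front will be about 34 mm from the spot, against 41–48 mm for the chute. Move in, then lower.

>>> move_arm:
  moves:
    - [0.4,0.01,0.0015,0,0]
    - [0.4,0.02,0.003,0,0]
    - [0.4,0.03,0.005,0,0]
    - [0.4,0.04,0.0065,0,0]
    - [0.4,0.04,0.0065,-0.005,0]
    - [0.4,0.04,0.0065,-0.01,0]
    - [0.4,0.04,0.0065,-0.015,0]
    - [0.4,0.04,0.0065,-0.015,0]
    - [0.4,0.04,0.0065,-0.015,0]

```text
clock: 10.1
position: [0.4993, 0.1146, 0.0618]
tool_rot: [-0.0, -0.08, 0.997, 0.0]
ft_force: [-0.1, 0.5, 0.2]
finger_gap: 0.0643
grip_force: 30.0
```

>>> move_arm:
  moves:
    - [0.4,0.001,0,-0.001,0]
    - [0.4,0.001,0,-0.002,0]
    - [0.4,0.001,0,-0.003,0]
    - [0.4,0.001,0,-0.003,0]

```text
clock: 10.6
position: [0.5005, 0.1146, 0.0588]
tool_rot: [0.0, -0.08, 0.997, -0.0]
ft_force: [-0.3, 1.0, -1.5]
finger_gap: 0.064
grip_force: 30.0
```

>>> move_arm:
  moves:
    - [0.4,0,0,-0.001,0]
    - [0.4,0,0,-0.001,0]
    - [0.4,0,0,-0.002,0]
    - [0.4,0,0,-0.002,0]

```text
clock: 11.1
position: [0.5006, 0.1146, 0.0587]
tool_rot: [-0.0, -0.08, 0.997, -0.0]
ft_force: [-9.1, -1.0, 19.9]
finger_gap: 0.0641
grip_force: 30.0
```

On the plate (contact at 20 N). Ease off and open slowly.

>>> move_arm:
  moves:
    - [0.4,0,0,0.002,0]
    - [0.4,0,0,0.002,0]
    - [0.24,0,0,0.002,0]
    - [0.2,0,0,0.002,0]
    - [0.1,0,0,0.002,0]
    - [0,0,0,0.002,0]
    - [0,0,0,0.002,0]

```text
clock: 11.98
position: [0.5004, 0.1146, 0.0588]
tool_rot: [-0.0, -0.08, 0.997, 0.0]
ft_force: [-0.3, 0.1, -0.0]
finger_gap: 0.0884
grip_force: 0.0
```

>>> move_arm:
  moves:
    - [0,0,0,0.015,0]
    - [0,0,0,0.045,0]
    - [0,0,0,0.075,0]
    - [0,-0.02,-0.003,0.12,0]
    - [0,-0.03,-0.005,0.17,0]
    - [0,-0.03,-0.005,0.23,0]
    - [0,-0.03,-0.005,0.28,0]
    - [0,-0.03,-0.005,0.28,0]

```text
clock: 12.98
position: [0.4722, 0.1097, 0.3448]
tool_rot: [0.005, -0.08, 0.997, -0.001]
ft_force: [0.7, 0.2, -0.6]
finger_gap: 0.0882
grip_force: 0.0
```

Run:
```python
from h import *
print(state()['position'],state()['ft_force'])
for f in('top','scene'):
    c=snap(f,f[0]+'4');W=world(c);h=cv2.cvtColor(c['img'],cv2.COLOR_RGB2HSV)
    b=(h[...,0]>105)&(h[...,0]<130)&(h[...,1]>120)&(W[...,0]<.56)&(W[...,0]>.44)&(W[...,1]>.06)&(W[...,1]<.17)&(W[...,2]<.1)
    k=b&(W[...,2]>.07); P=W[k]
    if len(P)>5: print(f,len(P),P.mean(0).round(4),cv2.minEnclosingCircle(P[:,:2].astype(np.float32)),np.percentile(P[:,2],[50,98]))
t=cv2.imread('pics/t4.png');i=cv2.imread('pics/s4.png')
cv2.imwrite('pics/t4c.png',np.hstack([cv2.resize(t[150:280,185:275],(415,600),interpolation=cv2.INTER_CUBIC),cv2.resize(i[140:290,260:355],(380,600),interpolation=cv2.INTER_CUBIC)]))
```

```text
[0.47222    0.10965556 0.34479521] [ 0.70339099  0.16437097 -0.58530018]
scene 35 [0.4878 0.0943 0.0761] ((0.49650534987449646, 0.1021675169467926), 0.02896018885076046) [0.07689118 0.08019244]
```

View pics/t4c.png

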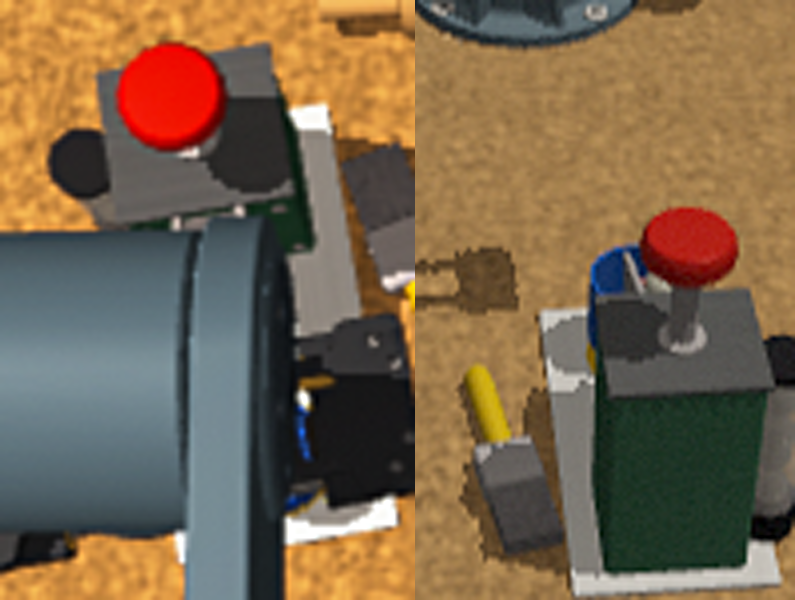

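The pot stands upright (scene crop, about (620,300)), but the arm hides it in the top view. I'll step aside to check where it stands and close the jaws meanwhile.

>>> move_arm:
  moves:
    - [0.5,0,-0.05,0,0]
    - [1,0,-0.11,0,0]
    - [1,0,-0.17,0,0]
    - [1,0,-0.22,0,0]
    - [1,0,-0.24,0,0]
    - [1,0,-0.24,0,0]

```text
clock: 13.82
position: [0.4699, -0.1307, 0.3374]
tool_rot: [-0.001, -0.079, 0.997, 0.001]
ft_force: [0.5, 0.3, -0.4]
finger_gap: 0.0299
grip_force: 0.0
```

Run:
```python
from h import *
s=state();print(s['position'],s['finger_gap'])
c=snap('top','t5');W=world(c);h=cv2.cvtColor(c['img'],cv2.COLOR_RGB2HSV)
b=(h[...,0]>105)&(h[...,0]<130)&(h[...,1]>120)&(W[...,0]<.57)&(W[...,0]>.43)&(W[...,1]>.05)&(W[...,1]<.18)&(W[...,2]<.1)
P=W[b&(W[...,2]>.073)]
print(len(P),P.mean(0).round(4),cv2.minEnclosingCircle(P[:,:2].astype(np.float32)),np.percentile(P[:,2],[50,98]))
F=W[b&(W[...,2]<.04)&(W[...,2]>.02)];print(len(F),F.mean(0))
r=(h[...,0]<5)&(h[...,1]>180)&(W[...,2]>.24)&(abs(W[...,0]-.66)<.05)&(abs(W[...,1]-.14)<.05);P=W[r]
print(P.mean(0),cv2.minEnclosingCircle(P[:,:2].astype(np.float32)))
```

```text
[ 0.46988302 -0.1306807   0.33743843] 0.029851306892935046
83 [0.4991 0.1149 0.0795] ((0.500583291053772, 0.1145433634519577), 0.032406292855739594) [0.07983706 0.08378631]
355 [0.5033065  0.11791908 0.02739553]
[0.65679794 0.13945144 0.25119642] ((0.657455563545227, 0.1405411958694458), 0.026386072859168053)
```

The pot is within about 3 mm of the ring's centre. Next, the plunger.

>>> move_arm:
  moves:
    - [1,0.02,0.03,0,0]
    - [1,0.05,0.07,0,0]
    - [1,0.08,0.115,0,0]
    - [1,0.11,0.16,0,0]
    - [1,0.14,0.205,0,0]
    - [1,0.17,0.245,0,0]
    - [1,0.189,0.271,0,0]
    - [1,0.189,0.271,0,0]
    - [1,0.189,0.271,-0.03,0]
    - [1,0.189,0.271,-0.05,0]

```text
clock: 15.12
position: [0.6581, 0.1413, 0.2873]
tool_rot: [-0.001, -0.081, 0.997, 0.0]
ft_force: [0.4, 0.2, -1.1]
finger_gap: 0.0002
grip_force: 0.0
```

>>> move_arm:
  moves:
    - [1,0,0,-0.004,0]
    - [1,0,0,-0.007,0]
    - [1,0,0,-0.01,0]
    - [1,0,0,-0.013,0]
    - [1,0,0,-0.016,0]
    - [1,0,0,-0.016,0]

```text
clock: 15.88
position: [0.6598, 0.1405, 0.2732]
tool_rot: [0.001, -0.08, 0.997, -0.0]
ft_force: [0.5, -0.4, 1.5]
finger_gap: 0.0002
grip_force: 1.1
```

>>> move_arm:
  moves:
    - [1,0,0,-0.003,0]
    - [1,0,0,-0.006,0]
    - [1,0,0,-0.009,0]
    - [1,0,0,-0.012,0]
    - [1,0,0,-0.015,0]
    - [1,0,0,-0.015,0]

```text
clock: 16.62
position: [0.6594, 0.1406, 0.2575]
tool_rot: [-0.0, -0.08, 0.997, 0.0]
ft_force: [3.2, -0.4, 4.1]
finger_gap: 0.0001
grip_force: 1.6
```

>>> move_arm:
  moves:
    - [1,0,0,-0.002,0]
    - [1,0,0,-0.004,0]
    - [1,0,0,-0.006,0]
    - [1,0,0,-0.006,0]

```text
clock: 17.12
position: [0.6595, 0.1406, 0.2527]
tool_rot: [0.0, -0.08, 0.997, -0.0]
ft_force: [-0.2, -1.0, 8.5]
finger_gap: 0.0003
grip_force: 3.9
```

>>> move_arm:
  moves:
    - [1,0,0,-0.001,0]
    - [1,0,0,-0.002,0]
    - [1,0,0,-0.003,0]
    - [1,0,0,-0.003,0]

```text
clock: 17.62
position: [0.6595, 0.1406, 0.2501]
tool_rot: [0.0, -0.08, 0.997, -0.0]
ft_force: [-0.3, -1.6, 8.7]
finger_gap: 0.0004
grip_force: 4.5
```

>>> move_arm:
  moves:
    - [1,0,0,-0.001,0]
    - [1,0,0,-0.002,0]
    - [1,0,0,-0.003,0]
    - [1,0,0,-0.003,0]

```text
clock: 18.12
position: [0.6595, 0.1406, 0.2476]
tool_rot: [0.001, -0.08, 0.997, -0.0]
ft_force: [-1.7, -1.5, 11.2]
finger_gap: 0.0002
grip_force: 5.7
```

>>> move_arm:
  moves:
    - [1,0,0,-0.001,0]
    - [1,0,0,-0.002,0]
    - [1,0,0,-0.002,0]

```text
clock: 18.5
position: [0.6596, 0.1406, 0.2475]
tool_rot: [0.001, -0.08, 0.997, -0.0]
ft_force: [-6.7, -1.4, 19.2]
finger_gap: 0.0006
grip_force: 9.6
```

Force rises with no travel, which looks like the stop. I'll confirm with 1 mm more and hold.

>>> move_arm:
  moves:
    - [1,0,0,-0.001,0]
    - [1,0,0,-0.001,0]
    - [1,0,0,-0.001,0]
    - [1,0,0,-0.001,0]
    - [1,0,0,-0.001,0]
    - [1,0,0,-0.001,0]
    - [1,0,0,-0.001,0]
    - [1,0,0,-0.001,0]

```text
clock: 19.5
position: [0.6596, 0.1406, 0.2474]
tool_rot: [0.001, -0.08, 0.997, -0.0]
ft_force: [-8.2, -2.4, 22.3]
finger_gap: 0.0004
grip_force: 11.6
```

Run:
```python
from h import *
s=state();print(s['position'],s['ft_force'])
snap('top','t6');snap('scene','s6');t=cv2.imread('pics/t6.png');i=cv2.imread('pics/s6.png')
cv2.imwrite('pics/t6c.png',np.hstack([cv2.resize(t[150:280,185:275],(415,600),interpolation=cv2.INTER_CUBIC),cv2.resize(i[140:290,260:355],(380,600),interpolation=cv2.INTER_CUBIC)]))
```

```text
[0.65964414 0.14064064 0.24742361] [-8.16582237 -2.42928719 22.25267068]
```

View pics/t6c.png

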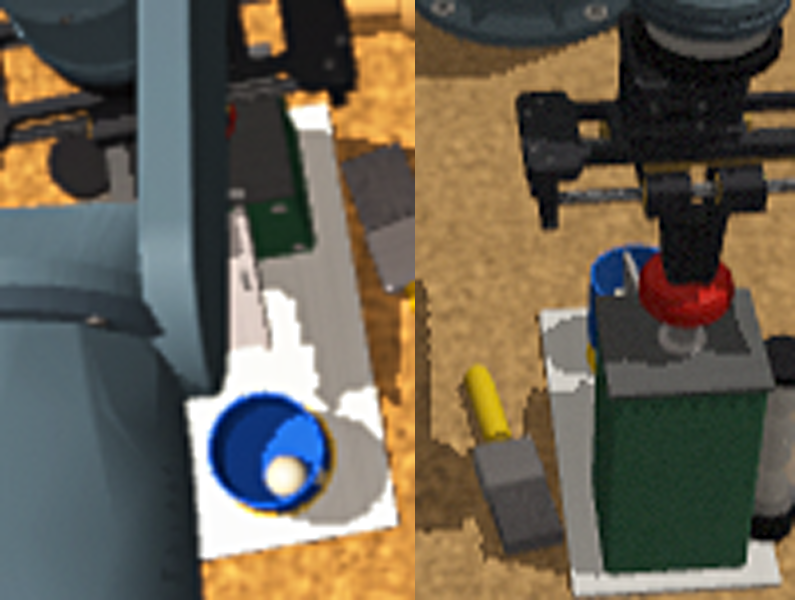

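The ball is in the pot (left crop, (286,475)), the plunger is down, and the pot is on the ring. I'll let the plunger rise gently and then retreat.

>>> move_arm:
  moves:
    - [1,0,0,0.005,0]
    - [1,0,0,0.012,0]
    - [1,0,0,0.02,0]
    - [1,0,0,0.028,0]
    - [1,0,0,0.036,0]
    - [1,0,0,0.05,0]
    - [1,0,0,0.08,0]
    - [1,0,0,0.12,0]
    - [1,0,0,0.12,0]

```text
clock: 20.72
position: [0.6605, 0.1409, 0.3674]
tool_rot: [0.003, -0.08, 0.997, -0.0]
ft_force: [0.4, -0.3, 0.8]
finger_gap: 0.0005
grip_force: 0.0
```

>>> move_arm:
  moves:
    - [1,-0.02,-0.05,0,0]
    - [1,-0.05,-0.1,0,0]
    - [1,-0.08,-0.15,0,0]
    - [1,-0.11,-0.2,0,0]
    - [1,-0.14,-0.25,0,0]
    - [1,-0.14,-0.25,0,0]
    - [1,-0.14,-0.25,0,0]

```text
clock: 21.6
position: [0.5192, -0.109, 0.3621]
tool_rot: [-0.0, -0.08, 0.997, 0.001]
ft_force: [0.6, -0.3, 0.1]
finger_gap: 0.0001
grip_force: 0.0
```

Run:
```python
from h import *
s=state();print(s['clock'],s['position'],s['ft_force'])
c=snap('top','t7');W=world(c);h=cv2.cvtColor(c['img'],cv2.COLOR_RGB2HSV)
r=(h[...,0]<5)&(h[...,1]>180)&(abs(W[...,0]-.66)<.05)&(abs(W[...,1]-.14)<.05);print('knob z',np.median(W[r][:,2]))
b=(h[...,0]>105)&(h[...,0]<130)&(h[...,1]>120)&(abs(W[...,0]-.5)<.06)&(abs(W[...,1]-.115)<.06)
P=W[b&(W[...,2]>.073)];print('rim',cv2.minEnclosingCircle(P[:,:2].astype(np.float32)),np.median(P[:,2]))
```

```text
21.6 [ 0.51923205 -0.10903105  0.36210566] [ 0.5616373  -0.34194428  0.09994856]
knob z 0.25160126590192516
rim ((0.5006537437438965, 0.11485344916582108), 0.032702405005693436) 0.07945767549383542
```

View pics/t7.png

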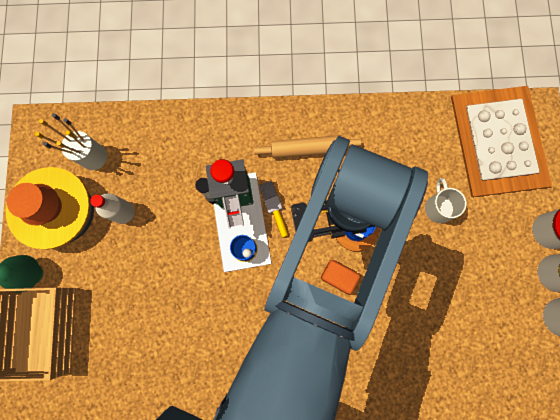

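The pot holds the ball at (245,250), the knob is back up at 0.252 m, and the visible bystanders haven't moved. Handing in.

```bash
python3 -c "
from rig import finish_job
print(finish_job())"
```

```text
the job is handed in; nothing more can be done
None
```

The job is handed in at about 22 s: the pot stands about 3 mm from the ring's centre with the ball in it, the plunger was pushed to its stop at about 22 N and is back up, and nothing else I could see in the last picture had moved.

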